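# Warm up the dip pot on the bench hot plate

### The job

Get the dip pot warming: set the lidded steel pot down upright in the middle of the bench hot plate (set it down, do not drop it). Then, once it stands there on its own (never heat the plate empty), turn the hot plate's selector knob so that it clicks in with its pointer at the two-dot mark. Leave the tip tin, mug and tape measure where they are.

Things in the scene. Friction and masses are not known exactly. Their poses are not given: they have to be found in the camera images.
- hotplate: Fixed bench hot plate: grey steel housing 278 mm deep (x) by 200 mm wide (y), aluminium deck 72 mm above the bench. Origin: under the housing's middle at bench level; x points from the control end (nearest the robot) to the round iron plate, y left, z up. Knob spindle at x = -94 mm, y = 0; iron plate's centre at x = +54 mm, y = 0. Nothing else on the deck stands higher than 9 mm.
- plate_top (a point): Centre of the flat top of the dark round cast-iron plate, 146 mm in diameter, 14 mm above the deck and 86 mm above the bench.
- two_dot_mark (a point): Middle of the row of two black dots (6 mm each) on the deck, 41 mm from the knob's spindle, straight towards the iron plate. Marks stand 40 degrees apart round the knob, clockwise from above: open ring (off), then rows of one, two, three, four dots running outward; so the ring is 80 degrees to the left of the two-dot row, the four dots 80 degrees to its right.
- selector (a joint): Angle of the selector knob (rad), growing clockwise seen from above. Sprung detents at 0 (off, ring), 0.698 (one dot), 1.396 (two dots), 2.094 (three dots) and 2.793 (four dots); between them it snaps to the nearer one. Turning out of a detent takes about 0.1 N m. It starts at off or at one dot.
- selector_grip (a point): Point on the knob's upright spindle axis, 100 mm above the bench, 1 mm below the top of its grip bar. The black knob has a round skirt 58 mm across, its top 9 mm above the deck, and across it an upright grip bar 13 mm wide, 52 mm long, 20 mm tall above the skirt. One end of the bar is a pointed nose with a white line on top: the pointer.
- pointer_tip (a point): Tip of the knob's pointer, at the height of selector_grip and 27 mm from the spindle axis; the grip bar lies along the line from selector_grip to this point.
- dip_pot: Loose plain steel pot with a lid that stays on, about 0.4 kg: a straight round body 59 mm in diameter, 90 mm high to the shoulder of the lid, with a round black knob on top, 25 mm in diameter, from 96 to 116 mm height. Origin: centre of its underside; z up along its axis. It starts upright on the bench to the robot's left.
- tip_tin: Bystander: round tin with a screw lid, 68 mm in diameter, 44 mm high; origin at the centre of its underside.
- mug: Bystander: pottery mug, 78 mm wide, 111 mm over the handle, 100 mm high; origin at the underside.
- tape_measure: Bystander: tape measure standing on edge, 84 mm long, 39 mm thick, 66 mm high; origin under its middle.
- parts_cabinet: Fixed steel drawer cabinet between the pot and the hot plate, 170 mm deep (x), 300 mm wide (y), about 210 mm high; origin under its middle, x pointing away from the robot. One drawer stands a little open at its front. Carry the pot in front of it or well over it.

How it is judged:
On the way, in this order (a step that is already met when the one before it is completed fails the run):
1. the pot stands upright, let go, in the middle of the iron plate (centres within 30 mm) (horizontal distance between dip_pot and plate_top below 0.03 m and z of dip_pot in the frame of plate_top between -0.005 and 0.005 m and angle between dip_pot's own z axis and vertical below 0.06 rad and linear speed of dip_pot below 0.02 m/s and contact force between the fingers and dip_pot below 0.2 N), for 0.3 s.
2. the selector knob is turned into the two-dot detent (value of joint selector between 1.276 and 1.516 rad), for 0.3 s.
At the end, for the whole second after the job is handed in: The pot stands still and upright (within 3.4 degrees) on the iron plate, its centre within 30 mm of the plate's centre, and the selector rests in the two-dot detent (within 0.12 rad of 1.396 rad) (all of step 2 and horizontal distance between dip_pot and plate_top below 0.03 m and z of dip_pot in the frame of plate_top between -0.005 and 0.005 m and angle between dip_pot's own z axis and vertical below 0.06 rad and linear speed of dip_pot below 0.02 m/s and velocity of joint selector between -0.05 and 0.05 rad/s); the robot touches nothing.
It fails at once if the pot is tipped by more than 35 degrees (angle between dip_pot's own z axis and vertical above 0.61 rad).
It fails at once if the pot is dropped (falls faster than 0.5 m/s with the fingers off it, a drop of over about 13 mm) (linear speed of dip_pot above 0.5 m/s and contact force between the fingers and dip_pot below 0.1 N).
It fails at once if the selector is turned up past one dot while the pot is not over the iron plate (value of joint selector above 1.1 rad and horizontal distance between dip_pot and plate_top above 0.05 m).
It fails at once if the tip tin, mug or tape measure is moved by more than 30 mm (distance of any of tip_tin, mug, tape_measure from where it was at the start of the episode above 0.03 m).
It also fails if it takes over 54 s, if anything falls off the work surface, if the arm or the gripper's body presses on something with over 40 N, if the wrist force passes 120 N, or if a joint passes its speed limit or range.

### The arm

A 6-joint arm with a two-finger parallel gripper is mounted at the origin on the work surface; the furniture and walls round the work are solid. World frame = base frame: x ahead of the robot, y to its left, z up, the work surface at z = 0. Lengths are in m, angles in rad, forces in N, time in s.
With the tool pointing down it reaches from about 0.425 to 0.95 m from the base axis. Payload 3.5 kg.
Tool frame: the origin (TCP) lies midway between the tips of the shut fingers; the grasp point (between the pads) lies 19 mm behind it; z points along the fingers, y is the line along which they close (so a half turn about z gives the same grasp; the last joint's range is limited). The gripper opens to 85 mm and grips with 20 to 120 N. Pads are 22 mm wide; open, the fingers measure 114 mm over their backs; the gripper's body (76 mm by 85 mm) begins 54 mm behind the grasp point. The pads swing forward as they close: fully open they stand 13 mm farther back than shut.
Start: joints at [-1.495, 0.286, 1.577, -0, 1.279, -0.15], TCP at [0.151, -0.658, 0.201] pointing down, gripper open.
Joint ranges: [-2.77, 2.77], [-0.9, 2.22], [0.21, 2.48], [-1.53, 4.67], [0.24, 2.81], [-2.84, 2.84]. Speed limits (rad/s): [2.79, 2.79, 3.14, 3.14, 3.14, 3.14].

### API

Orientations are given as a unit quaternion [x, y, z, w].
In Python, from plant import ctrl gives the robot as it stands.
- The arm moves only by the tool move_arm, never from a script. Its argument "plan" is a list of rows, each an object of numbers: "x", "y", "z": the shift along the tool's x, y, z in m; "yaw": the turn about the tool's z in rad; "fingers": the closure, from 0 (fully open) to 1 (shut). In form: [{"x": .., "y": .., "z": .., "yaw": .., "fingers": ..}, ...]. A call has 1 to 5 rows; each row is the pose to reach, as a shift and turn from the pose commanded when the call began, along the tool's axes at that moment; what a row does not reach only later rows make up. A row lasts 1/10 s, in which the tool goes at most 50 mm and 8.59 degrees, less where a joint would pass 70% of its speed; a pose out of reach is approached as far as the arm can. A call with a gripper value outside its range is refused whole. The fingers move at their own pace and stop on an object; "force" is the grip in N (left out, the last holds). Time passes only in rows, so rows that repeat a pose let the fingers close. It gives the time, the measured TCP pose, the force, the opening and the grip force at its end, in the units of the state.
- ctrl.get_state(): the state, without advancing time (a new reading comes with each control period).
- ctrl.read_camera(name): name is "scene" or "top" or "wrist"; returns the picture (480x640x3 uint8, red, green, blue); there is no depth.
- ctrl.camera_model(name): a dict with "intrinsics" (3x3 intrinsics, pixels), "cam_to_world" (4x4, takes a point from camera to world coordinates); the wrist camera has in their place "tool_from_camera" (4x4, takes a point from camera to tool coordinates, whose origin is the TCP and whose axes are the flange's). Camera axes: x right, y up, looking along -z (the intrinsics and any distortion apply to the point x, -y, -z); pixel columns grow to the right and rows downward; lengths in m; the calibration is good to about 2 mm. A picture is of the moment at which its call begins: read the wrist's pose just before it. camera_model takes no time and is no camera call.
- ctrl.sign_off(): hands the job in; it is judged then, once.
The state is a dict: "time": time; "qpos": joint angles; "dq": joint speeds; "joint_efforts": joint torques, N m; "eef_pos": TCP position; "tcp_rot": TCP orientation; "contact_force": force on the tool from outside, world axes, zero at the start; "wrist_torque": the same for the moment, N m; "opening": opening from 0.0 (shut) to 1.0 (fully open); "finger_force": force on a finger pad.
Only numpy, scipy, OpenCV 4.12 (cv2) and the standard library are available. Lean on these libraries where they do the work, as an engineer would, in place of code of your own. Each camera call takes 0.05 s, during which the arm holds its last target. There are 200 camera calls.

## Working session

There is one attempt and no reset: what is moved stays moved. The work goes in short steps, Python scripts to look and compute and a tool call to move; the robot and the scene stay as the last step left them, time stands still between calls to the robot, and variables do not carry over. Pictures are saved under pics/ and viewed, at most 12 in all, crops included, and the job is handed in when it is done.

Besides the shell and the picture viewer there is one more tool, called after "Request:" as name([rows], argument=value, ...), one row to a line, values as JSON. move_arm: Moves the arm, as the interface text tells. Its arguments: {"type":"object","properties":{"plan":{"type":"array"},"force":{"type":"number"}},"required":["plan"]}

```bash
mkdir -p pics; ls; python3 - <<'E'
from plant import ctrl
import cv2
s=ctrl.get_state(); print({k:(v if not hasattr(v,'round') else v) for k,v in s.items()})
for n in ("scene","top"):
    cv2.imwrite(f"pics/{n}0.png",ctrl.read_camera(n)[:,:,::-1])
    print(n,ctrl.camera_model(n))
print(ctrl.camera_model("wrist"))
E
```

```text
pics
{'time': 0.0, 'qpos': array([-1.49498354e+00,  2.87200487e-01,  1.57818085e+00, -3.82594588e-05,
        1.27860047e+00, -1.49976304e-01]), 'dq': array([-0.00082195, -0.00019102, -0.00185746, -0.00042168,  0.00030794,
        0.00023773]), 'joint_efforts': array([ 8.09371577e-04, -4.05981767e+01, -2.92626822e+01, -1.29258756e-04,
        5.93096047e-03,  1.34350267e-05]), 'eef_pos': array([ 0.15109427, -0.65712146,  0.19992197]), 'tcp_rot': array([ 9.93632844e-01,  1.12660305e-01,  2.59870416e-05, -1.19443154e-03]), 'contact_force': array([-0.16753854, -0.43497752,  0.4760037 ]), 'wrist_torque': array([ 0.03887093, -0.01629443,  0.00923993]), 'finger_force': 0.0, 'opening': 1.0001781152998137}
scene {'intrinsics': array([[615.39308145,   0.        , 322.76516724],
       [  0.        , 615.39308145, 237.4952501 ],
       [  0.        ,   0.        ,   1.        ]]), 'cam_to_world': array([[ 0.50159761,  0.54503077, -0.67181939, -0.57520504],
       [-0.86491141,  0.29968751, -0.40263587, -0.69300352],
       [-0.01811306,  0.78302545,  0.62172587,  1.07777059],
       [ 0.      
[... 313 characters left out ...]
   , -0.01771551,  0.01964785, -0.04177979],
       [ 0.01819922,  0.07852258,  0.9967462 ,  1.3507872 ],
       [ 0.        ,  0.        ,  0.        ,  1.        ]])}
{'intrinsics': array([[404.59870015,   0.        , 315.75420036],
       [  0.        , 404.59870015, 238.50844147],
       [  0.        ,   0.        ,   1.        ]]), 'tool_from_camera': array([[-6.61265739e-04,  9.57577675e-01,  2.88174528e-01,
         7.29952177e-02],
       [ 9.99999769e-01,  5.88491007e-04,  3.39168546e-04,
        -3.10581485e-04],
       [ 1.55192110e-04,  2.88174686e-01, -9.57577843e-01,
        -1.74614770e-01],
       [ 0.00000000e+00,  0.00000000e+00,  0.00000000e+00,
         1.00000000e+00]])}
```

View pics/scene0.png

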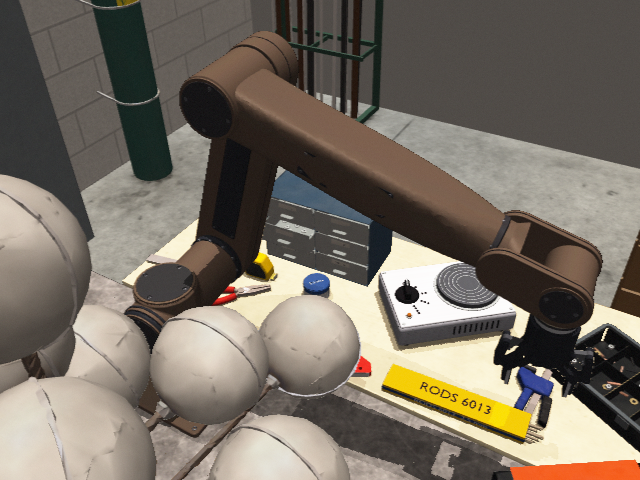

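View pics/top0.png

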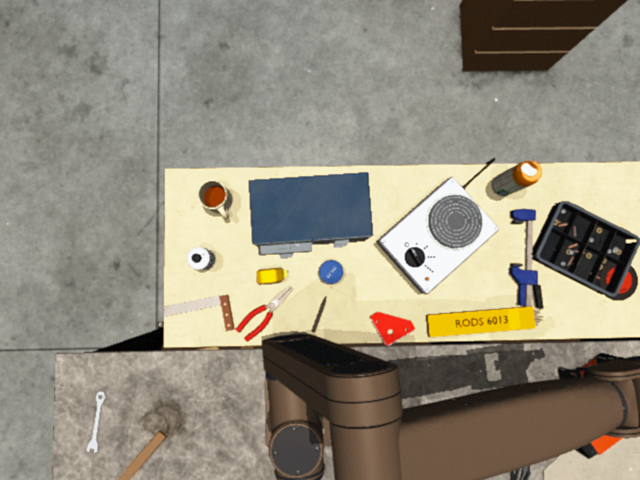

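The top view shows the pot at about (201,259), the tape at (270,276), the tin at (331,271), the cabinet at (310,210), the knob at (415,257) and the iron plate at (456,220). I'll enlarge the pot and the hot plate.

```bash
cat > h.py <<'E'
import numpy as np
from plant import ctrl
from scipy.spatial.transform import Rotation as R
def ray(name,u,v,z,pose=None):
    m=ctrl.camera_model(name);K=m['intrinsics']
    if name=='wrist':
        T=np.eye(4);T[:3,:3]=R.from_quat(pose[1]).as_matrix();T[:3,3]=pose[0];T=T@m['tool_from_camera']
    else: T=m['cam_to_world']
    d=np.linalg.inv(K)@[u,v,1];d=T[:3,:3]@[d[0],-d[1],-d[2]];o=T[:3,3]
    return o+d*(z-o[2])/d[2]
def proj(name,p,pose=None):
    m=ctrl.camera_model(name);K=m['intrinsics']
    if name=='wrist':
        T=np.eye(4);T[:3,:3]=R.from_quat(pose[1]).as_matrix();T[:3,3]=pose[0];T=T@m['tool_from_camera']
    else: T=m['cam_to_world']
    c=(np.linalg.inv(T)@np.r_[p,1])[:3];q=K@[c[0],-c[1],-c[2]];return q[:2]/q[2]
E
python3 - <<'E'
from h import *
import cv2
im=cv2.imread('pics/top0.png')
a=cv2.resize(im[235:285,176:226],(400,400),interpolation=cv2.INTER_CUBIC)
b=cv2.resize(im[175:295,375:500],(400,400*120//125),interpolation=cv2.INTER_CUBIC)
b=cv2.copyMakeBorder(b,0,400-b.shape[0],0,0,cv2.BORDER_CONSTANT)
cv2.imwrite('pics/crop0.png',np.hstack([a,b]))
for n,u,v,z in [('pot knob',197,258,.116),('plate',456,220,.086),('knob',415,257,.1),('tin',331,271,.044),('tape',270,276,.066),('mug',214,195,.1),('cabL',258,245,.21),('cabR',372,238,.21),('drawer',290,253,.19)]: print(n,ray('top',u,v,z).round(3))
E
```

```text
pot knob [0.422 0.257 0.116]
plate [ 0.513 -0.434  0.086]
knob [ 0.414 -0.316  0.1  ]
tin [ 0.382 -0.094  0.044]
tape [0.371 0.073 0.066]
mug [0.59  0.216 0.1  ]
cabL [0.447 0.088 0.21 ]
cabR [ 0.459 -0.189  0.21 ]
drawer [0.427 0.012 0.19 ]
```

View pics/crop0.png

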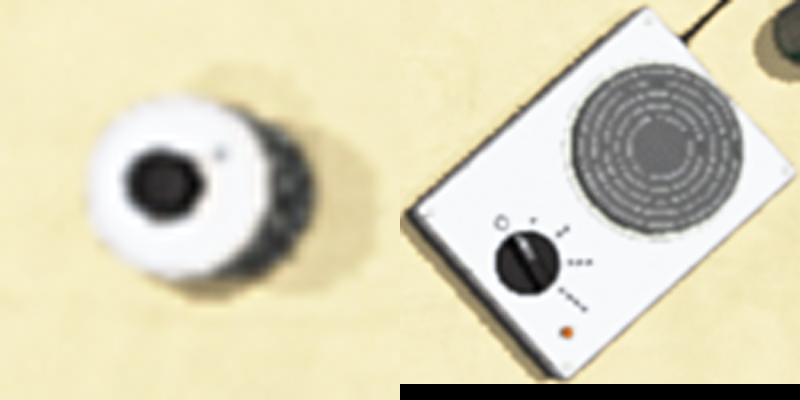

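Pot knob at (165,184) in the crop puts the pot at about (0.421, 0.258). The iron plate's centre at (658,150) gives about (0.510, -0.433). The selector's white line is at about (520,240), nearly in line with the open ring, so it starts at off. I'll carry over the cabinet and start moving now.

Request:
move_arm([
  {"x": 0.02,"y": 0,"z": -0.045},
  {"x": 0.05,"y": -0.02,"z": -0.085},
  {"x": 0.08,"y": -0.04,"z": -0.115},
  {"x": 0.12,"y": -0.06,"z": -0.12},
  {"x": 0.16,"y": -0.08,"z": -0.12},
])

```text
validation failed for argument at $.pl...
```

Request:
move_arm([
  {"x": 0.04,"y": -0.02,"z": 0},
  {"x": 0.08,"y": -0.04,"z": 0},
  {"x": 0.12,"y": -0.06,"z": 0},
  {"x": 0.16,"y": -0.08,"z": 0},
  {"x": 0.19,"y": -0.105,"z": 0},
])

```text
validation failed for argument at $.pl...
```

Request:
move_arm([
  {"x": 0.02,"y": 0,"z": -0.045,"yaw": 0,"fingers": 0},
  {"x": 0.05,"y": -0.02,"z": -0.085,"yaw": 0,"fingers": 0},
  {"x": 0.08,"y": -0.04,"z": -0.115,"yaw": 0,"fingers": 0},
  {"x": 0.12,"y": -0.06,"z": -0.12,"yaw": 0,"fingers": 0},
  {"x": 0.16,"y": -0.08,"z": -0.12,"yaw": 0,"fingers": 0},
])

```text
time: 0.6
eef_pos: [0.2903, -0.5437, 0.3238]
tcp_rot: [0.994, 0.112, 0.001, 0.002]
contact_force: [0.1, -0.6, -1.4]
opening: 1.001
finger_force: 0.0
```

Request:
move_arm([
  {"x": 0.04,"y": -0.02,"z": 0,"yaw": 0,"fingers": 0},
  {"x": 0.08,"y": -0.04,"z": 0,"yaw": 0,"fingers": 0},
  {"x": 0.12,"y": -0.06,"z": 0,"yaw": 0,"fingers": 0},
  {"x": 0.16,"y": -0.08,"z": 0,"yaw": 0,"fingers": 0},
  {"x": 0.19,"y": -0.105,"z": 0,"yaw": 0,"fingers": 0},
])

```text
time: 1.1
eef_pos: [0.4524, -0.3975, 0.3204]
tcp_rot: [0.994, 0.113, -0.0, -0.001]
contact_force: [-0.1, -0.3, -0.2]
opening: 1.007
finger_force: 0.0
```

Request:
move_arm([
  {"x": 0.015,"y": -0.04,"z": 0,"yaw": 0,"fingers": 0},
  {"x": 0.03,"y": -0.08,"z": 0,"yaw": 0,"fingers": 0},
  {"x": 0.045,"y": -0.12,"z": 0,"yaw": 0,"fingers": 0},
  {"x": 0.06,"y": -0.16,"z": 0,"yaw": 0,"fingers": 0},
  {"x": 0.075,"y": -0.2,"z": 0,"yaw": 0,"fingers": 0},
])

```text
time: 1.6
eef_pos: [0.4789, -0.1856, 0.3207]
tcp_rot: [0.994, 0.113, -0.0, -0.0]
contact_force: [0.5, -0.2, -0.2]
opening: 1.002
finger_force: 0.0
```

Request:
move_arm([
  {"x": 0.015,"y": -0.04,"z": 0,"yaw": 0,"fingers": 0},
  {"x": 0.03,"y": -0.08,"z": 0,"yaw": 0,"fingers": 0},
  {"x": 0.045,"y": -0.12,"z": 0,"yaw": 0,"fingers": 0},
  {"x": 0.06,"y": -0.16,"z": 0,"yaw": 0,"fingers": 0},
  {"x": 0.065,"y": -0.2,"z": 0,"yaw": 0,"fingers": 0},
])

```text
time: 2.1
eef_pos: [0.4977, 0.0239, 0.3207]
tcp_rot: [0.994, 0.113, -0.0, -0.0]
contact_force: [0.7, -0.5, -0.5]
opening: 0.997
finger_force: 0.0
```

Request:
move_arm([
  {"x": 0,"y": -0.04,"z": 0,"yaw": 0,"fingers": 0},
  {"x": 0,"y": -0.08,"z": 0,"yaw": 0,"fingers": 0},
  {"x": -0.01,"y": -0.12,"z": 0,"yaw": 0,"fingers": 0},
  {"x": -0.02,"y": -0.15,"z": 0,"yaw": 0,"fingers": 0},
  {"x": -0.02,"y": -0.17,"z": 0,"yaw": 0,"fingers": 0},
])

```text
time: 2.6
eef_pos: [0.4385, 0.185, 0.321]
tcp_rot: [0.994, 0.114, -0.0, -0.0]
contact_force: [0.5, -0.2, -0.3]
opening: 1.002
finger_force: 0.0
```

```bash
python3 - <<'E'
from h import *
import cv2
s=ctrl.get_state();p=(s['eef_pos'],s['tcp_rot']);print(p)
cv2.imwrite('pics/w1.png',ctrl.read_camera('wrist')[:,:,::-1])
print(proj('wrist',[.421,.258,.116],p),proj('wrist',[.421,.258,.0],p))
np.savez('p1.npz',a=p[0],b=p[1])
E
```

```text
(array([0.43846   , 0.1849879 , 0.32102114]), array([ 9.93516455e-01,  1.13687742e-01, -3.51237858e-04, -1.65530527e-04]))
[237.33914433 197.38470525] [254.95793344 179.25677613]
```

View pics/w1.png

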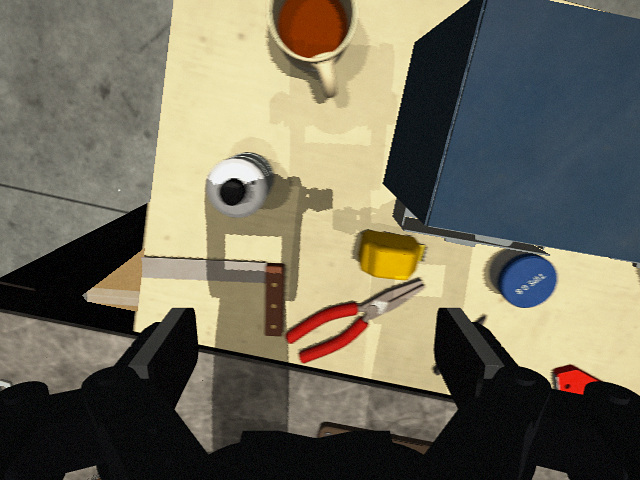

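The wrist view shows the pot's knob at (233,191) and the lid shoulder's centre at about (238,187); the fingers are clear of everything.

```bash
python3 - <<'E'
from h import *
d=np.load('p1.npz');p=(d['a'],d['b'])
k=ray('wrist',233,191,.114,p);l=ray('wrist',237.5,187,.09,p);print(k,l)
Rm=R.from_quat(p[1]).as_matrix()
t=(k+l)/2;t[2]=.053
print(Rm.T@(t-p[0]))
print(ray('top',196.6,258,.114),ray('top',455.6,221.9,.086),ray('top',415,257.2,.081))
E
```

```text
[0.42567867 0.2633705  0.114     ] [0.42544039 0.2635075  0.09      ]
[ 0.00533219 -0.07922782  0.26805009]
[0.42202072 0.25890379 0.114     ] [ 0.5080147  -0.43314334  0.086     ] [ 0.41456828 -0.32039733  0.081     ]
```

Request:
move_arm([
  {"x": 0.005,"y": -0.04,"z": 0.03,"yaw": 0,"fingers": 0},
  {"x": 0.005,"y": -0.078,"z": 0.06,"yaw": 0,"fingers": 0},
  {"x": 0.005,"y": -0.078,"z": 0.09,"yaw": 0,"fingers": 0},
  {"x": 0.005,"y": -0.078,"z": 0.12,"yaw": 0,"fingers": 0},
  {"x": 0.005,"y": -0.078,"z": 0.14,"yaw": 0,"fingers": 0},
])

```text
time: 3.15
eef_pos: [0.4261, 0.2599, 0.1782]
tcp_rot: [0.994, 0.113, -0.002, 0.001]
contact_force: [-1.2, 0.0, 0.2]
opening: 0.999
finger_force: 0.0
```

```bash
python3 - <<'E'
from h import *
import cv2
s=ctrl.get_state();p=(s['eef_pos'],s['tcp_rot']);print(p)
cv2.imwrite('pics/w2.png',ctrl.read_camera('wrist')[:,:,::-1])
np.savez('p2.npz',a=p[0],b=p[1])
E
```

```text
(array([0.4261488 , 0.25986649, 0.17820884]), array([ 9.93587028e-01,  1.13050702e-01, -1.99962800e-03,  5.98525944e-04]))
```

View pics/w2.png

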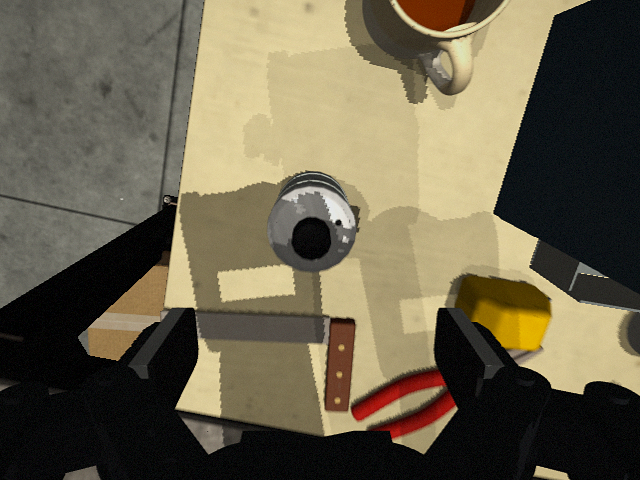

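The pot's knob is at (312,239), nearly on the fingers' midline (column 316).

```bash
python3 - <<'E'
from h import *
d=np.load('p2.npz');p=(d['a'],d['b'])
k=ray('wrist',311.5,239,.114,p);print(k)
print(R.from_quat(p[1]).as_matrix().T@(k-p[0]), ctrl.get_state()['eef_pos'])
E
```

```text
[0.42599478 0.26287432 0.114     ]
[ 0.00078945 -0.00301288  0.06420394] [0.42443351 0.2590233  0.17497605]
```

Request:
move_arm([
  {"x": 0.002,"y": -0.003,"z": 0.03,"yaw": 0,"fingers": 0},
  {"x": 0.002,"y": -0.003,"z": 0.06,"yaw": 0,"fingers": 0},
  {"x": 0.002,"y": -0.003,"z": 0.09,"yaw": 0,"fingers": 0},
  {"x": 0.002,"y": -0.003,"z": 0.11,"yaw": 0,"fingers": 0},
  {"x": 0.002,"y": -0.003,"z": 0.12,"yaw": 0,"fingers": 0},
])

```text
time: 3.7
eef_pos: [0.4278, 0.2629, 0.0595]
tcp_rot: [0.994, 0.112, -0.002, 0.0]
contact_force: [-0.3, 0.1, 0.4]
opening: 1.0
finger_force: 0.0
```

Request:
move_arm([
  {"x": 0,"y": 0,"z": 0,"yaw": 0,"fingers": 0.2},
  {"x": 0,"y": 0,"z": 0,"yaw": 0,"fingers": 0.4},
  {"x": 0,"y": 0,"z": 0,"yaw": 0,"fingers": 0.6},
  {"x": 0,"y": 0,"z": 0,"yaw": 0,"fingers": 0.8},
  {"x": 0,"y": 0,"z": 0,"yaw": 0,"fingers": 1},
], force=50)

```text
time: 4.2
eef_pos: [0.43, 0.264, 0.0628]
tcp_rot: [0.994, 0.113, 0.001, -0.0]
contact_force: [0.0, -0.7, 3.4]
opening: 0.274
finger_force: 49.1
```

Request:
move_arm([
  {"x": 0,"y": 0,"z": 0,"yaw": 0,"fingers": 1},
  {"x": 0,"y": 0,"z": 0,"yaw": 0,"fingers": 1},
  {"x": 0,"y": 0,"z": 0,"yaw": 0,"fingers": 1},
])

```text
time: 4.5
eef_pos: [0.43, 0.264, 0.0628]
tcp_rot: [0.994, 0.113, 0.001, -0.0]
contact_force: [-0.6, -1.9, 6.2]
opening: 0.271
finger_force: 49.3
```

```bash
python3 - <<'E'
from h import *
import cv2
s=ctrl.get_state();print(s['eef_pos'],s['opening'],s['finger_force'],s['contact_force'])
a=ctrl.read_camera('wrist');b=ctrl.read_camera('top')[200:320,140:260];
cv2.imwrite('pics/w3.png',np.hstack([cv2.resize(a,(400,300)),cv2.resize(b,(300,300))])[:,:,::-1])
E
```

```text
[0.43001869 0.26401401 0.06281852] 0.27097074583390934 49.28701043128967 [-0.605869   -1.86686056  6.16525044]
```

View pics/w3.png

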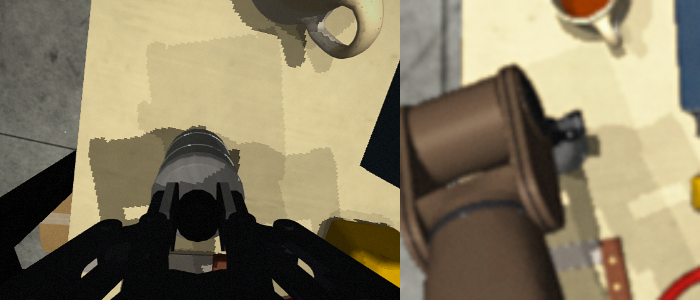

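The wrist view shows the pads on either side of the black knob at (198,213), inside the body's outline. The grasp is on the 25 mm knob, which agrees with the opening of 0.27 × 85 = 23 mm. The knob is gripped centrally and the pot is light, so I'll keep this grasp and move gently.

Request:
move_arm([
  {"x": 0,"y": 0,"z": -0.005,"yaw": 0,"fingers": 1},
  {"x": 0,"y": 0,"z": -0.015,"yaw": 0,"fingers": 1},
  {"x": 0,"y": 0,"z": -0.03,"yaw": 0,"fingers": 1},
  {"x": 0,"y": 0,"z": -0.045,"yaw": 0,"fingers": 1},
  {"x": 0,"y": 0,"z": -0.055,"yaw": 0,"fingers": 1},
], force=70)

```text
time: 5.1
eef_pos: [0.4287, 0.2638, 0.1171]
tcp_rot: [0.994, 0.113, 0.0, -0.0]
contact_force: [-0.2, 0.3, -3.1]
opening: 0.268
finger_force: 68.7
```

Request:
move_arm([
  {"x": 0,"y": 0,"z": 0,"yaw": 0,"fingers": 1},
  {"x": 0,"y": 0,"z": 0,"yaw": 0,"fingers": 1},
])

```text
time: 5.3
eef_pos: [0.4284, 0.2636, 0.1159]
tcp_rot: [0.994, 0.113, -0.0, 0.0]
contact_force: [-0.1, -0.8, -4.0]
opening: 0.266
finger_force: 68.8
```

```bash
python3 - <<'E'
from h import *
import cv2
s=ctrl.get_state();print(s['eef_pos'],s['opening'],s['finger_force'],s['contact_force'])
a=ctrl.read_camera('wrist');b=ctrl.read_camera('scene')
cv2.imwrite('pics/w4.png',np.hstack([cv2.resize(a,(400,300)),cv2.resize(b,(400,300))])[:,:,::-1])
E
```

```text
[0.4284354  0.26360524 0.11591929] 0.26604906215429575 68.8003134727478 [-0.13280731 -0.77593437 -3.99974743]
```

View pics/w4.png

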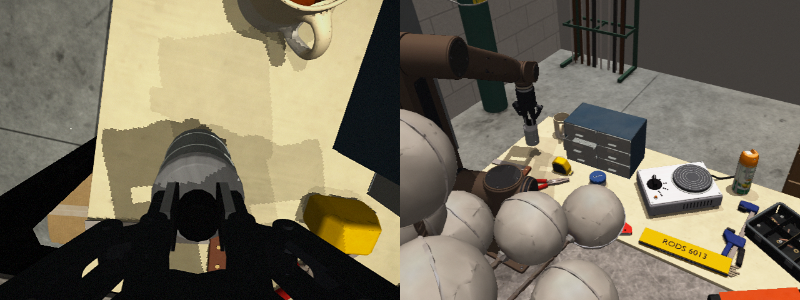

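The pot hangs upright in the grip, clear of the bench, with 4 N measured. I'll lift on and carry it over the cabinet.

Request:
move_arm([
  {"x": 0,"y": 0,"z": -0.015,"yaw": 0,"fingers": 1},
  {"x": 0,"y": 0,"z": -0.045,"yaw": 0,"fingers": 1},
  {"x": 0,"y": 0,"z": -0.08,"yaw": 0,"fingers": 1},
  {"x": 0,"y": 0,"z": -0.115,"yaw": 0,"fingers": 1},
  {"x": 0,"y": 0,"z": -0.15,"yaw": 0,"fingers": 1},
])

```text
time: 5.9
eef_pos: [0.4282, 0.2635, 0.2664]
tcp_rot: [0.994, 0.113, -0.001, 0.0]
contact_force: [0.9, -0.2, -3.5]
opening: 0.266
finger_force: 68.8
```

Request:
move_arm([
  {"x": 0,"y": 0,"z": -0.03,"yaw": 0,"fingers": 1},
  {"x": 0,"y": 0,"z": -0.055,"yaw": 0,"fingers": 1},
  {"x": 0,"y": 0.005,"z": -0.07,"yaw": 0,"fingers": 1},
  {"x": 0,"y": 0.015,"z": -0.075,"yaw": 0,"fingers": 1},
  {"x": 0,"y": 0.033,"z": -0.075,"yaw": 0,"fingers": 1},
])

```text
time: 6.4
eef_pos: [0.4362, 0.2311, 0.3408]
tcp_rot: [0.994, 0.113, -0.0, 0.0]
contact_force: [0.2, 0.1, -3.0]
opening: 0.265
finger_force: 69.0
```

Request:
move_arm([
  {"x": 0.002,"y": 0.025,"z": 0,"yaw": 0,"fingers": 1},
  {"x": 0.004,"y": 0.055,"z": 0,"yaw": 0,"fingers": 1},
  {"x": 0.006,"y": 0.085,"z": 0,"yaw": 0,"fingers": 1},
  {"x": 0.008,"y": 0.115,"z": 0,"yaw": 0,"fingers": 1},
  {"x": 0.01,"y": 0.145,"z": 0,"yaw": 0,"fingers": 1},
])

```text
time: 6.9
eef_pos: [0.4779, 0.0905, 0.3389]
tcp_rot: [0.994, 0.112, -0.002, -0.0]
contact_force: [-0.1, 0.0, -3.4]
opening: 0.267
finger_force: 69.0
```

Request:
move_arm([
  {"x": 0,"y": 0.03,"z": 0,"yaw": 0,"fingers": 1},
  {"x": 0,"y": 0.06,"z": 0,"yaw": 0,"fingers": 1},
  {"x": -0.005,"y": 0.09,"z": 0,"yaw": 0,"fingers": 1},
  {"x": -0.01,"y": 0.12,"z": 0,"yaw": 0,"fingers": 1},
  {"x": -0.02,"y": 0.15,"z": 0,"yaw": 0,"fingers": 1},
])

```text
time: 7.4
eef_pos: [0.4917, -0.06, 0.3387]
tcp_rot: [0.994, 0.112, -0.002, -0.001]
contact_force: [0.5, 0.1, -3.0]
opening: 0.265
finger_force: 69.0
```

Request:
move_arm([
  {"x": -0.01,"y": 0.03,"z": 0,"yaw": 0,"fingers": 1},
  {"x": -0.02,"y": 0.06,"z": 0,"yaw": 0,"fingers": 1},
  {"x": -0.03,"y": 0.09,"z": 0,"yaw": 0,"fingers": 1},
  {"x": -0.04,"y": 0.12,"z": 0,"yaw": 0,"fingers": 1},
  {"x": -0.05,"y": 0.15,"z": 0,"yaw": 0,"fingers": 1},
])

```text
time: 7.9
eef_pos: [0.476, -0.2171, 0.3388]
tcp_rot: [0.994, 0.112, -0.002, -0.001]
contact_force: [0.3, 0.3, -2.7]
opening: 0.266
finger_force: 69.0
```

Request:
move_arm([
  {"x": -0.01,"y": 0.03,"z": 0,"yaw": 0,"fingers": 1},
  {"x": -0.02,"y": 0.06,"z": 0,"yaw": 0,"fingers": 1},
  {"x": -0.03,"y": 0.085,"z": 0,"yaw": 0,"fingers": 1},
  {"x": -0.035,"y": 0.1,"z": 0,"yaw": 0,"fingers": 1},
  {"x": -0.035,"y": 0.105,"z": 0,"yaw": 0,"fingers": 1},
])

```text
time: 8.4
eef_pos: [0.4657, -0.3271, 0.3393]
tcp_rot: [0.994, 0.111, -0.001, -0.001]
contact_force: [0.9, -1.0, -3.1]
opening: 0.267
finger_force: 69.0
```

```bash
python3 - <<'E'
from h import *
import cv2
s=ctrl.get_state();p=(s['eef_pos'],s['tcp_rot']);print(p,s['opening'],s['contact_force'])
np.savez('p5.npz',a=p[0],b=p[1])
cv2.imwrite('pics/w5.png',ctrl.read_camera('wrist')[:,:,::-1])
E
```

```text
(array([ 0.46570757, -0.32705229,  0.33928496]), array([ 0.99377145,  0.11142347, -0.00113958, -0.00135095])) 0.2666476873871024 [ 0.86243854 -0.99392574 -3.09642854]
```

View pics/w5.png

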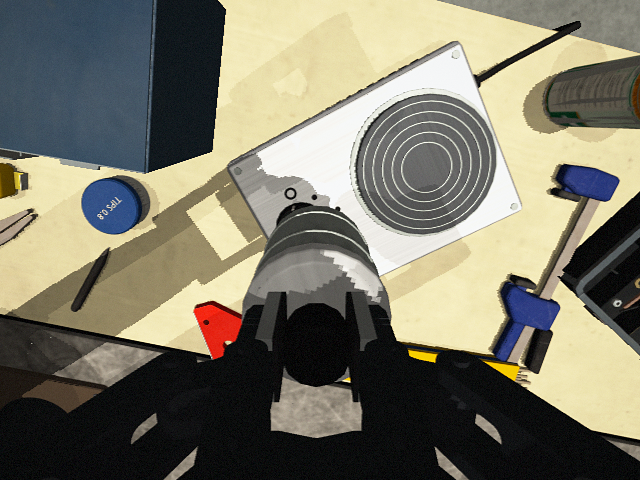

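The wrist view shows the iron plate centred at (426,166), the open ring mark at (291,193), and the pot held straight.

```bash
python3 - <<'E'
from h import *
d=np.load('p5.npz');p=(d['a'],d['b'])
k=ray('wrist',426.5,166,.086,p);print(k, ray('wrist',357,166,.086,p),ray('wrist',496,166,.086,p),'ring',ray('wrist',291,193,.072,p),ray('top',375+102/3.2,175+222/3.2,.072))
s=ctrl.get_state();t=k+[.002,0,0];t[2]=.149
print(R.from_quat(s['tcp_rot']).as_matrix().T@(t-s['eef_pos']),s['eef_pos'])
E
```

```text
[ 0.51359853 -0.43389069  0.086     ] [ 0.49751089 -0.36295195  0.086     ] [ 0.52966925 -0.50475484  0.086     ] ring [ 0.45150029 -0.30101861  0.072     ] [ 0.45021167 -0.30136235  0.072     ]
[0.02450347 0.1158048  0.19039313] [ 0.46629395 -0.3267818   0.33967633]
```

Request:
move_arm([
  {"x": 0.004,"y": 0.015,"z": 0,"yaw": 0,"fingers": 1},
  {"x": 0.01,"y": 0.045,"z": 0,"yaw": 0,"fingers": 1},
  {"x": 0.017,"y": 0.08,"z": 0,"yaw": 0,"fingers": 1},
  {"x": 0.022,"y": 0.105,"z": 0,"yaw": 0,"fingers": 1},
  {"x": 0.024,"y": 0.115,"z": 0,"yaw": 0,"fingers": 1},
])

```text
time: 8.95
eef_pos: [0.5168, -0.4328, 0.34]
tcp_rot: [0.994, 0.113, -0.0, -0.001]
contact_force: [-0.0, -0.5, -3.7]
opening: 0.27
finger_force: 69.3
```

Request:
move_arm([
  {"x": 0,"y": 0,"z": 0.01,"yaw": 0,"fingers": 1},
  {"x": 0,"y": 0,"z": 0.035,"yaw": 0,"fingers": 1},
  {"x": 0,"y": 0,"z": 0.065,"yaw": 0,"fingers": 1},
  {"x": 0,"y": 0,"z": 0.09,"yaw": 0,"fingers": 1},
  {"x": 0,"y": 0,"z": 0.1,"yaw": 0,"fingers": 1},
])

```text
time: 9.45
eef_pos: [0.5146, -0.4291, 0.2369]
tcp_rot: [0.994, 0.113, -0.002, -0.003]
contact_force: [-0.7, -0.4, -3.1]
opening: 0.264
finger_force: 69.3
```

Request:
move_arm([
  {"x": 0,"y": 0,"z": 0.02,"yaw": 0,"fingers": 1},
  {"x": 0,"y": 0,"z": 0.04,"yaw": 0,"fingers": 1},
  {"x": 0,"y": 0,"z": 0.06,"yaw": 0,"fingers": 1},
  {"x": 0,"y": 0,"z": 0.075,"yaw": 0,"fingers": 1},
  {"x": 0,"y": 0,"z": 0.075,"yaw": 0,"fingers": 1},
])

```text
time: 9.95
eef_pos: [0.5149, -0.4305, 0.1636]
tcp_rot: [0.994, 0.113, -0.001, -0.002]
contact_force: [-0.0, 0.2, -3.9]
opening: 0.265
finger_force: 69.4
```

Request:
move_arm([
  {"x": 0,"y": 0.003,"z": 0.004,"yaw": 0,"fingers": 1},
  {"x": 0,"y": 0.003,"z": 0.008,"yaw": 0,"fingers": 1},
  {"x": 0,"y": 0.003,"z": 0.011,"yaw": 0,"fingers": 1},
  {"x": 0,"y": 0.003,"z": 0.013,"yaw": 0,"fingers": 1},
  {"x": 0,"y": 0.003,"z": 0.013,"yaw": 0,"fingers": 1},
])

```text
time: 10.45
eef_pos: [0.5165, -0.4353, 0.1531]
tcp_rot: [0.994, 0.113, -0.0, -0.0]
contact_force: [-0.3, -0.1, -3.0]
opening: 0.265
finger_force: 69.4
```

Request:
move_arm([
  {"x": 0,"y": 0,"z": 0.001,"yaw": 0,"fingers": 1},
  {"x": 0,"y": 0,"z": 0.002,"yaw": 0,"fingers": 1},
  {"x": 0,"y": 0,"z": 0.003,"yaw": 0,"fingers": 1},
  {"x": 0,"y": 0,"z": 0.003,"yaw": 0,"fingers": 1},
  {"x": 0,"y": 0,"z": 0.003,"yaw": 0,"fingers": 1},
])

```text
time: 10.95
eef_pos: [0.5166, -0.4354, 0.1503]
tcp_rot: [0.994, 0.113, -0.0, -0.0]
contact_force: [-0.1, 0.4, -2.9]
opening: 0.268
finger_force: 69.4
```

Request:
move_arm([
  {"x": 0,"y": 0,"z": 0.001,"yaw": 0,"fingers": 1},
  {"x": 0,"y": 0,"z": 0.002,"yaw": 0,"fingers": 1},
  {"x": 0,"y": 0,"z": 0.002,"yaw": 0,"fingers": 1},
])

```text
time: 11.25
eef_pos: [0.5168, -0.4356, 0.149]
tcp_rot: [0.994, 0.113, 0.0, 0.0]
contact_force: [-0.0, -0.1, -0.2]
opening: 0.269
finger_force: 69.7
```

Request:
move_arm([
  {"x": 0,"y": 0,"z": 0,"yaw": 0,"fingers": 0.6},
  {"x": 0,"y": 0,"z": 0,"yaw": 0,"fingers": 0.4},
  {"x": 0,"y": 0,"z": 0,"yaw": 0,"fingers": 0.2},
  {"x": 0,"y": 0,"z": 0,"yaw": 0,"fingers": 0},
  {"x": 0,"y": 0,"z": 0,"yaw": 0,"fingers": 0},
])

```text
time: 11.75
eef_pos: [0.5167, -0.4354, 0.1485]
tcp_rot: [0.994, 0.113, 0.0, 0.0]
contact_force: [0.1, -0.6, 0.1]
opening: 1.003
finger_force: 0.0
```

Request:
move_arm([
  {"x": 0,"y": 0,"z": -0.01,"yaw": 0,"fingers": 0},
  {"x": 0,"y": 0,"z": -0.04,"yaw": 0,"fingers": 0},
  {"x": 0,"y": 0,"z": -0.08,"yaw": 0,"fingers": 0},
  {"x": 0,"y": 0,"z": -0.12,"yaw": 0,"fingers": 0},
  {"x": 0,"y": 0,"z": -0.15,"yaw": 0,"fingers": 0},
])

```text
time: 12.25
eef_pos: [0.5171, -0.4359, 0.3028]
tcp_rot: [0.994, 0.113, 0.001, 0.002]
contact_force: [-0.4, -0.2, 0.3]
opening: 1.001
finger_force: 0.0
```

Request:
move_arm([
  {"x": -0.014,"y": -0.027,"z": 0,"yaw": -0.06,"fingers": 0},
  {"x": -0.028,"y": -0.054,"z": 0,"yaw": -0.12,"fingers": 0},
  {"x": -0.042,"y": -0.081,"z": 0.01,"yaw": -0.18,"fingers": 0},
  {"x": -0.056,"y": -0.108,"z": 0.02,"yaw": -0.24,"fingers": 0},
  {"x": -0.07,"y": -0.134,"z": 0.03,"yaw": -0.296,"fingers": 0},
])

```text
time: 12.75
eef_pos: [0.4177, -0.3196, 0.269]
tcp_rot: [0.966, 0.259, 0.0, 0.001]
contact_force: [-0.2, 0.2, 0.8]
opening: 1.002
finger_force: 0.0
```

Request:
move_arm([
  {"x": 0,"y": 0,"z": 0,"yaw": 0,"fingers": 0},
  {"x": 0,"y": 0,"z": 0,"yaw": 0,"fingers": 0},
])

```text
time: 12.95
eef_pos: [0.4185, -0.3204, 0.2693]
tcp_rot: [0.966, 0.258, 0.0, 0.001]
contact_force: [0.3, 0.4, 0.5]
opening: 1.002
finger_force: 0.0
```

```bash
python3 - <<'E'
from h import *
import cv2
s=ctrl.get_state();p=(s['eef_pos'],s['tcp_rot']);print(p)
np.savez('p6.npz',a=p[0],b=p[1])
cv2.imwrite('pics/w6.png',ctrl.read_camera('wrist')[:,:,::-1])
E
```

```text
(array([ 0.41846613, -0.32044738,  0.26929904]), array([9.66212384e-01, 2.57745518e-01, 4.19868581e-04, 8.37355188e-04]))
```

View pics/w6.png

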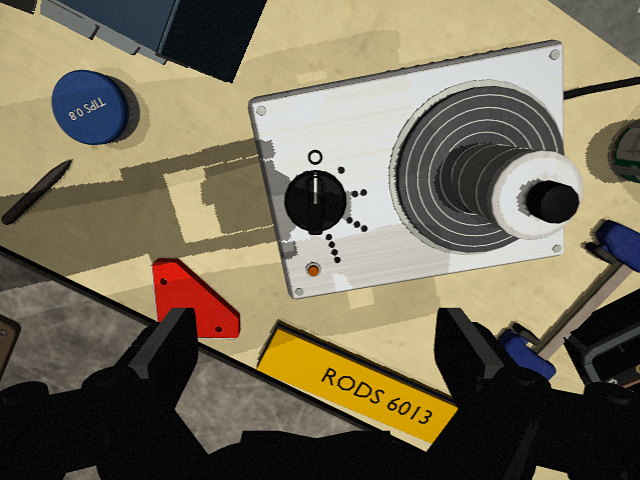

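The pot stands upright on the plate (lid knob at 551,201). The selector bar lies along column 316 with its white line pointing exactly at the ring (315,157), so it is at off. The tool is aligned with the bar.

```bash
python3 - <<'E'
from h import *
d=np.load('p6.npz');p=(d['a'],d['b']);M=R.from_quat(p[1]).as_matrix()
for n,u,v,z in [('skirt',315.5,200.5,.081),('nose',316,175,.101),('tail',316,234,.101),('ring',315,157,.072),('pot',551,201,.2),('orange',314,270,.072)]:
    k=ray('wrist',u,v,z,p);print(n,k.round(4),(M.T@(k-p[0])).round(4))
print(M[:,0])
E
```

```text
skirt [ 0.4184 -0.32    0.081 ] [ 1.000e-04 -8.000e-04  1.883e-01]
nose [ 0.441  -0.3075  0.101 ] [ 0.026  -0.0003  0.1683]
tail [ 0.396  -0.3333  0.101 ] [-0.0259 -0.0003  0.1683]
ring [ 0.4513 -0.3006  0.072 ] [ 0.0382 -0.0012  0.1973]
pot [ 0.5106 -0.4334  0.2   ] [0.0236 0.1437 0.0696]
orange [ 0.3559 -0.3541  0.072 ] [-0.0711 -0.0023  0.1973]
[8.67134143e-01 4.98074526e-01 3.79715351e-04]
```

Request:
move_arm([
  {"x": 0,"y": 0,"z": 0.03,"yaw": 0,"fingers": 0.2},
  {"x": 0,"y": 0,"z": 0.065,"yaw": 0,"fingers": 0.4},
  {"x": 0,"y": 0,"z": 0.1,"yaw": 0,"fingers": 0.5},
  {"x": 0,"y": 0,"z": 0.135,"yaw": 0,"fingers": 0.5},
  {"x": 0,"y": 0,"z": 0.155,"yaw": 0,"fingers": 0.5},
])

```text
time: 13.5
eef_pos: [0.4184, -0.3207, 0.111]
tcp_rot: [0.966, 0.258, -0.001, -0.001]
contact_force: [-0.3, -0.3, -0.1]
opening: 0.495
finger_force: 0.0
```

Request:
move_arm([
  {"x": 0,"y": 0,"z": 0.005,"yaw": 0,"fingers": 0.5},
  {"x": 0,"y": 0,"z": 0.01,"yaw": 0,"fingers": 0.5},
  {"x": 0,"y": 0,"z": 0.014,"yaw": 0,"fingers": 0.5},
  {"x": 0,"y": 0,"z": 0.018,"yaw": 0,"fingers": 0.5},
  {"x": 0,"y": 0,"z": 0.02,"yaw": 0,"fingers": 0.5},
])

```text
time: 14.0
eef_pos: [0.4189, -0.3209, 0.094]
tcp_rot: [0.966, 0.258, 0.0, 0.001]
contact_force: [0.5, 1.0, 0.1]
opening: 0.499
finger_force: 0.0
```

```bash
python3 - <<'E'
from h import *
import cv2
s=ctrl.get_state();p=(s['eef_pos'],s['tcp_rot']);print(p,s['opening'],s['contact_force'])
a=ctrl.read_camera('wrist');cv2.imwrite('pics/w7.png',cv2.resize(a[100:420,120:520],(800,640))[:600,:,::-1])
E
```

```text
(array([ 0.4188576 , -0.32094785,  0.09403303]), array([9.66165681e-01, 2.57920968e-01, 3.80703599e-04, 7.11570915e-04])) 0.49887530052599866 [0.46545651 0.99964798 0.10189764]
```

View pics/w7.png

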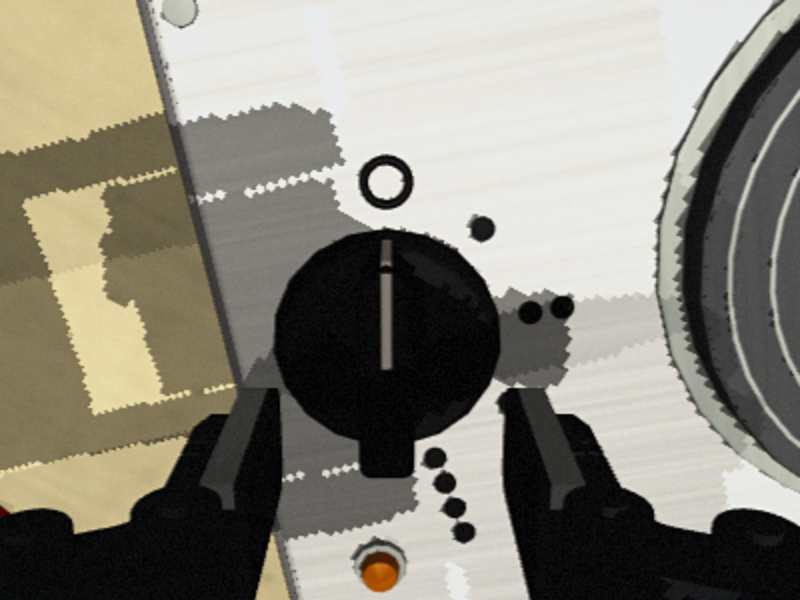

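The fingertips still stand well above the knob. They project about 40 mm behind the TCP at this opening, which agrees with the pot grasp. The bar (column 386) is within 1 mm of the fingers' midline (391). I'll go lower, watching the force.

Request:
move_arm([
  {"x": 0,"y": 0,"z": 0.006,"yaw": 0,"fingers": 0.5},
  {"x": 0,"y": 0,"z": 0.012,"yaw": 0,"fingers": 0.5},
  {"x": 0,"y": 0,"z": 0.018,"yaw": 0,"fingers": 0.5},
  {"x": 0,"y": 0,"z": 0.024,"yaw": 0,"fingers": 0.5},
  {"x": 0,"y": 0,"z": 0.028,"yaw": 0,"fingers": 0.5},
])

```text
time: 14.55
eef_pos: [0.4181, -0.3201, 0.0644]
tcp_rot: [0.966, 0.258, -0.0, -0.001]
contact_force: [-0.3, 0.9, 0.4]
opening: 0.499
finger_force: 0.0
```

Request:
move_arm([
  {"x": 0,"y": 0,"z": 0.004,"yaw": 0,"fingers": 0.5},
  {"x": 0,"y": 0,"z": 0.007,"yaw": 0,"fingers": 0.5},
  {"x": 0,"y": 0,"z": 0.01,"yaw": 0,"fingers": 0.5},
  {"x": 0,"y": 0,"z": 0.012,"yaw": 0,"fingers": 0.5},
  {"x": 0,"y": 0,"z": 0.012,"yaw": 0,"fingers": 0.5},
])

```text
time: 15.05
eef_pos: [0.4183, -0.3203, 0.0531]
tcp_rot: [0.966, 0.258, -0.0, -0.0]
contact_force: [-0.8, -0.3, 0.2]
opening: 0.502
finger_force: 0.0
```

Request:
move_arm([
  {"x": 0,"y": 0,"z": 0,"yaw": 0,"fingers": 0.65},
  {"x": 0,"y": 0,"z": 0,"yaw": 0,"fingers": 0.8},
  {"x": 0,"y": 0,"z": 0,"yaw": 0,"fingers": 0.9},
  {"x": 0,"y": 0,"z": 0,"yaw": 0,"fingers": 1},
  {"x": 0,"y": 0,"z": 0,"yaw": 0,"fingers": 1},
], force=40)

```text
time: 15.55
eef_pos: [0.4182, -0.32, 0.0537]
tcp_rot: [0.966, 0.258, -0.0, -0.001]
contact_force: [-2.7, 4.0, 5.2]
opening: 0.14
finger_force: 41.3
```

The bar is gripped (0.14 × 85 = 12 mm). Turning clockwise.

Request:
move_arm([
  {"x": 0,"y": 0,"z": 0,"yaw": 0.1,"fingers": 1},
  {"x": 0,"y": 0,"z": 0,"yaw": 0.23,"fingers": 1},
  {"x": 0,"y": 0,"z": 0,"yaw": 0.36,"fingers": 1},
  {"x": 0,"y": 0,"z": 0,"yaw": 0.49,"fingers": 1},
  {"x": 0,"y": 0,"z": 0,"yaw": 0.62,"fingers": 1},
])

```text
time: 16.05
eef_pos: [0.4183, -0.3205, 0.0537]
tcp_rot: [0.999, -0.052, -0.0, 0.0]
contact_force: [-2.1, 2.1, 3.9]
opening: 0.144
finger_force: 41.2
```

Request:
move_arm([
  {"x": 0,"y": 0,"z": 0,"yaw": 0.13,"fingers": 1},
  {"x": 0,"y": 0,"z": 0,"yaw": 0.26,"fingers": 1},
  {"x": 0,"y": 0,"z": 0,"yaw": 0.39,"fingers": 1},
  {"x": 0,"y": 0,"z": 0,"yaw": 0.52,"fingers": 1},
  {"x": 0,"y": 0,"z": 0,"yaw": 0.65,"fingers": 1},
])

```text
time: 16.55
eef_pos: [0.418, -0.3211, 0.0537]
tcp_rot: [0.93, -0.368, -0.0, 0.001]
contact_force: [-3.3, 1.0, 3.9]
opening: 0.144
finger_force: 41.2
```

Request:
move_arm([
  {"x": 0,"y": 0,"z": 0,"yaw": 0.1,"fingers": 1},
  {"x": 0,"y": 0,"z": 0,"yaw": 0.126,"fingers": 1},
  {"x": 0,"y": 0,"z": 0,"yaw": 0.126,"fingers": 1},
  {"x": 0,"y": 0,"z": 0,"yaw": 0.126,"fingers": 1},
])

```text
time: 16.95
eef_pos: [0.4179, -0.3211, 0.0537]
tcp_rot: [0.906, -0.422, -0.0, 0.001]
contact_force: [-5.6, 0.1, 5.0]
opening: 0.143
finger_force: 41.3
```

Request:
move_arm([
  {"x": 0,"y": 0,"z": 0,"yaw": 0,"fingers": 0.8},
  {"x": 0,"y": 0,"z": 0,"yaw": 0,"fingers": 0.6},
  {"x": 0,"y": 0,"z": 0,"yaw": 0,"fingers": 0.5},
  {"x": 0,"y": 0,"z": 0,"yaw": 0,"fingers": 0.5},
])

```text
time: 17.35
eef_pos: [0.4186, -0.3203, 0.0531]
tcp_rot: [0.906, -0.423, 0.0, -0.0]
contact_force: [-1.5, -0.2, 0.7]
opening: 0.497
finger_force: 0.0
```

Request:
move_arm([
  {"x": 0,"y": 0,"z": -0.01,"yaw": 0,"fingers": 0.5},
  {"x": 0,"y": 0,"z": -0.04,"yaw": 0,"fingers": 0.5},
  {"x": 0,"y": 0,"z": -0.08,"yaw": 0,"fingers": 0.5},
  {"x": -0.01,"y": 0,"z": -0.12,"yaw": 0,"fingers": 0.5},
  {"x": -0.02,"y": 0,"z": -0.16,"yaw": 0,"fingers": 0.5},
])

```text
time: 17.85
eef_pos: [0.4055, -0.3049, 0.2157]
tcp_rot: [0.906, -0.423, 0.0, 0.0]
contact_force: [1.6, -0.3, -0.0]
opening: 0.501
finger_force: 0.0
```

Request:
move_arm([
  {"x": 0,"y": 0,"z": 0,"yaw": 0,"fingers": 0.5},
  {"x": 0,"y": 0,"z": 0,"yaw": 0,"fingers": 0.5},
  {"x": 0,"y": 0,"z": 0,"yaw": 0,"fingers": 0.5},
])

```text
time: 18.15
eef_pos: [0.4051, -0.3046, 0.2121]
tcp_rot: [0.906, -0.423, -0.001, -0.0]
contact_force: [0.6, -0.6, -0.1]
opening: 0.5
finger_force: 0.0
```

```bash
python3 - <<'E'
from h import *
import cv2
cv2.imwrite('pics/w8.png',ctrl.read_camera('wrist')[:,:,::-1])
E
```

```text
(no output)
```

View pics/w8.png

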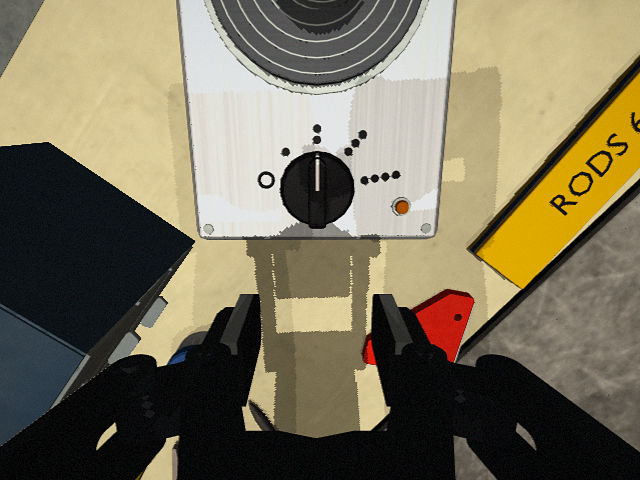

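The pointer's white line (317,172) is in line with the two-dot row (317,134). The pot's base is still on the plate at the top of the picture, and the arm touches nothing.

```bash
python3 -c "
from plant import ctrl
print(ctrl.sign_off())"
```

```text
the job is handed in; nothing more can be done
None
```

The pot stands upright on the iron plate, about 3 mm off centre, the selector pointer is in line with the two-dot mark, and the job is handed in; sign-off returned no verdict.

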